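Unclip and open the green-lidded cap tote

ROBOT

A 6-joint arm with a two-finger parallel gripper is mounted at the origin on the work surface. World frame = base frame: x ahead of the robot, y to its left, z up, the work surface at z = 0. Lengths are in m, angles in degrees, forces in N, time in s.
With the tool pointing down it reaches from about 0.35 to 0.725 m from the base axis. Payload 4.3 kg.
Tool frame: the origin (TCP) lies at the very end of the fingers, on their centre line; the grasp point (between the pads) lies 19 mm behind it; z points along the fingers, y is the direction in which the jaws open and shut (so a half turn about z gives the same grasp; the last joint's range is limited). The gripper opens to 85 mm and grips with 20 to 120 N. Pads are 22 mm wide; open, the fingers measure 114 mm over their backs; the gripper's body (76 mm by 85 mm) begins 54 mm behind the grasp point. The pads swing forward as they close: fully open they stand 13 mm farther back than shut.
Start: joints at [-83.554, 21.618, 4.641, 73.018, 0, 83.68], TCP at [0.127, -0.561, 0.231] pointing down, gripper open.
Joint ranges: [-156.06, 156.06], [-48.1, 94.91], [-58.44, 69.94], [-101.28, 121.22], [-78.64, 73.56], [-180, 180]. Speed limits (degrees/s): [147.25, 147.25, 180, 180, 180, 180].

INTERFACE

Orientations are given as a 3x3 rotation matrix whose columns are the frame's x, y, z axes.
In Python, from workcell import r gives the robot as it stands.
- The arm moves only by the tool play_rows, never from a script. Its argument "deltas" is one flat list of numbers, 7 for each row, row after row: the shift along the tool's x, y, z in mm, then the turn, a rotation vector about the tool's x, y, z in degrees, then the opening, from -1 (shut) to 1 (fully open), so that 0 is half open. A call has exactly 8 rows; each row is the pose to reach, as a shift and turn from the pose commanded when the call began, along the tool's axes at that moment; what a row does not reach only later rows make up. A row lasts 1/10 s, in which the tool goes at most 50 mm and 8.59 degrees, less where a joint would pass 70% of its speed; a pose out of reach is approached as far as the arm can. A call with a gripper value outside its range is refused whole. The fingers move at their own pace and stop on an object; "grip_force" is the grip in N (left out, the last holds). Time passes only in rows, so rows that repeat a pose let the fingers close, or fill a call up. It gives the time, the measured TCP pose, the force and the opening at its end, in the units of the state.
- r.sense(): the state, without advancing time (a new reading comes with each control period).
- r.grab_frame(name): name is "scene" or "top" or "wrist"; returns (picture, depth): 480x640x3 uint8, red, green, blue; 480x640 float32, m along the optical axis (not along the pixel's ray), 0 where there is no reading.
- r.camera_model(name): a dict with "fx", "fy", "cx", "cy" (pixels), "R" (3x3) and "t" (3): a world point X has camera coordinates R X + t. Camera axes: x right, y down, z forward; pixel columns grow to the right and rows downward; lengths in m; the calibration is good to about 2 mm. A picture is of the moment at which its call begins: read the wrist's pose just before it. camera_model takes no time and is no camera call; for the wrist camera it gives the pose at the moment of the call.
- r.close_job(): hands the job in, once; it reports no verdict.
Trained networks look in the newest picture that a camera, given by its name, has taken for a name from the list of things; names that differ only in an ending like _2 or _b are one class to them, and where a whole thing is asked for, a point or a joint stands for the part that bears it (a point fixed in the world has none). Each returns a list of dicts, best first, with "score" (0 to 1); they miss things now and then, are a little off and sometimes report something else, mostly with a low value. They report only what shows in the picture. A call takes as long as a camera call. They do not tell look-alikes from the thing itself.
- r.trace(camera, label): "region" (480x640 bool, what is visible of it) and "bbox" ([centre column, centre row, width, height] in pixels, round what is visible of it).
- r.place_of(camera, label): "point" ([column, row] in pixels: a listed point, or the origin of a listed thing).
The state is a dict: "clock": time; "q": joint angles; "dq": joint speeds; "effort": joint torques, N m; "tool_pos": TCP position; "eef_rot": TCP orientation; "ft_force": force on the tool from outside, world axes, zero at the start; "torque": the same for the moment, N m; "width": finger opening in m.
Only numpy, scipy, OpenCV 4.12 (cv2) and the standard library are available. Lean on these libraries where they do the work, as an engineer would, in place of code of your own. Each camera call takes 0.05 s, during which the arm holds its last target.

TASK

Open the tote with the green lid: flip both of its yellow spring clips fully open, then lift the lid off by its white handle and set it down, handle up and without dropping it, in the middle of the black rubber pad. Leave the blue-lidded tote shut.

Things in the scene. Friction and masses are not known exactly. Their poses are not given: they have to be found in the camera images.
- green_tote: white box full of gold jar caps, fixed to the table, with a green lid held by two yellow clips on opposite sides; 130 (x) x 150 (y) x 80 mm high, walls 5 mm. Origin: centre of its underside, on the table. Clips on its -x side (near the robot) and +x side (far)
- green_near_clip (a joint): near clip of the green tote, hinged along the tote's y, 45 mm above the table at -73 mm on the tote's x. 0 = shut; grows as the tab swings outward and down; 1.6 = fully open. Sprung over centre: pulls shut below about 0.5 rad, snaps fully open beyond and stays. To open, push the tab's inner face straight outward, about 4 N, 45 mm of travel at 102 mm height
- green_near_clip_tab (a point): middle of the yellow upright thumb tab of the green tote's near clip; shut: 112 mm above the table at -73 mm on the tote's x. Tab: plate 50 mm wide (tote's y), 4 mm thick, 94 to 125 mm above the table. Below it a lip, 88 to 92 mm high, reaches 18 mm inward from the tab's middle, over the lid. Moves with the clip
- green_far_clip (a joint): far clip of the green tote, hinged along the tote's y, 45 mm above the table at +73 mm on the tote's x. 0 = shut; grows as the tab swings outward and down; 1.6 = fully open. Sprung over centre: pulls shut below about 0.5 rad, snaps fully open beyond and stays. To open, push the tab's inner face straight outward, about 4 N, 45 mm of travel at 102 mm height
- green_far_clip_tab (a point): middle of the yellow upright thumb tab of the green tote's far clip; shut: 112 mm above the table at +73 mm on the tote's x. Tab: plate 50 mm wide (tote's y), 4 mm thick, 94 to 125 mm above the table. Below it a lip, 88 to 92 mm high, reaches 18 mm inward from the tab's middle, over the lid. Moves with the clip
- green_lid: loose green lid, about 0.2 kg: plate 134 (x) x 154 (y) x 6 mm on a 110 x 130 x 4 mm locating step. Origin: centre of the step's underside, 76 mm above the table when home; plate top at 10 mm. White handle over the middle: bar along its y, 14 mm thick (x), 90 mm long, 26 to 44 mm above the origin, on two end posts. z is up
- pad: black rubber pad lying fixed on the table, 170 (x) x 190 (y) x 8 mm. Origin: centre of its underside, on the table; the top is 8 mm higher
- blue_lid: loose blue lid of the other tote, which is just like the green one; to be left alone. Same size and origin as the green lid
- blue_near_clip (a joint): near clip of the blue-lidded tote, 0 = shut; to be left shut
- blue_far_clip (a joint): far clip of the blue-lidded tote, 0 = shut; to be left shut
Things that resemble listed ones, but are neither listed nor needed, are in the scene too. Several things have the shape of the green_lid; the one meant has the colours described above.

How it is judged:
By the outcome, as a careful person would: the job done as asked, in the order asked, and still so for the second after the job is handed in, with the robot touching nothing.
It also fails if it takes over 59 s, if anything falls off the work surface, if the arm or the gripper's body presses on something with over 40 N, if the wrist force passes 120 N, or if a joint passes its speed limit or range.

## Working session

There is one attempt and no reset: what is moved stays moved. The work goes in short steps, Python scripts to look and compute and a tool call to move; the robot and the scene stay as the last step left them, time stands still between calls to the robot, and variables do not carry over. Pictures are saved under pics/ and viewed, and the job is handed in when it is done.

Besides the shell and the picture viewer there is one more tool, called after "Call:" as name(argument=value, ...) on one line, values as JSON. play_rows: Moves the arm, as the interface text tells. Its arguments: {"type":"object","properties":{"deltas":{"type":"array"},"grip_force":{"type":"number"}},"required":["deltas"]}

```bash
mkdir -p pics; ls
python3 - <<'E'
from workcell import r
import cv2,numpy as np
s=r.sense();print(s['clock'],s['tool_pos'],s['eef_rot'],s['width'])
for c in ['top','scene']:
    p,d=r.grab_frame(c); cv2.imwrite(f'pics/{c}0.png',p[:,:,::-1]); np.save(f'{c}0.npy',d)
    for l in ['green_lid','pad','blue_lid','green_near_clip_tab','green_far_clip_tab','green_tote']:
        print(c,l,[(round(o['score'],2),np.round(o['point'],1).tolist()) for o in r.place_of(c,l)])
    print(r.camera_model(c))
E
```

```text
pics
0.0 [ 0.12697592 -0.56014122  0.23034286] [[ 9.75285345e-01  2.20948950e-01 -2.40505181e-04]
 [ 2.20948977e-01 -9.75283251e-01  2.03246668e-03]
 [ 2.14510703e-04 -2.03537434e-03 -9.99997906e-01]] 0.08535916199439794
top green_lid [(0.77, [415.7, 371.2]), (0.64, [334.4, 226.6])]
top pad [(0.91, [445.7, 244.6])]
top blue_lid [(0.61, [178.0, 212.9])]
top green_near_clip_tab [(0.97, [324.8, 266.8]), (0.72, [447.8, 245.7])]
top green_far_clip_tab [(0.91, [337.2, 180.6])]
top green_tote []
{'fx': 447.40322590475984, 'fy': 447.40322590475984, 'cx': 311.8521853744266, 'cy': 241.40583804563678, 'R': array([[ 0.10900309, -0.99402055,  0.00644031],
       [-0.96861527, -0.10766871, -0.22403551],
       [ 0.22338932,  0.01818238, -0.9745597 ]]), 't': array([-0.03822674,  0.50126202,  0.73083724])}
scene green_lid [(0.96, [281.3, 271.5]), (0.72, [330.5, 225.4])]
scene pad [(0.59, [218.1, 249.4])]
scene blue_lid [(0.69, [390.8, 385.1])]
scene green_near_clip_tab [(0.87, [321.4, 238.2])]
scene green_far_clip_tab [(0.94, [236.3, 266.4]), (0.25, [323.4, 236.6])]
scene green_tote [(0.57, [280.5, 308.8])]
{'fx': 491.1938703777122, 'fy': 491.1938703777122, 'cx': 316.8894218587964, 'cy': 246.0358772049615, 'R': array([[-0.84198454,  0.53929376,  0.01497568],
       [ 0.2798863 ,  0.46037282, -0.84244912],
       [-0.46122195, -0.70513765, -0.53856774]]), 't': array([ 0.38947928, -0.03739106,  1.03197802])}
```

View pics/top0.png

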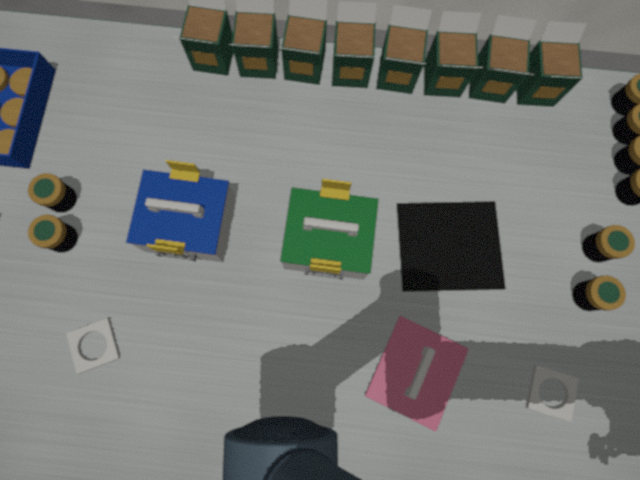

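View pics/scene0.png

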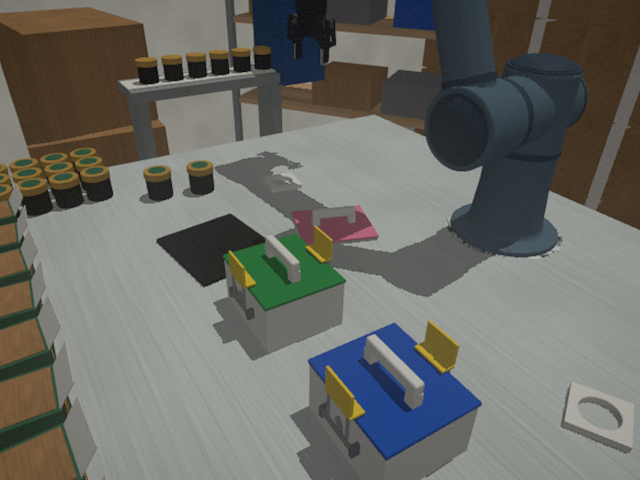

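The lids are green at top pixel (330,228), blue at (178,212) and loose pink at (416,372). The target is the green one: it's on a tote, has yellow clips at (336,188) and (326,266), and a white handle. The pad is at (450,246). I'll check a crop and measure.

```bash
cat > h.py <<'E'
import numpy as np,cv2
from workcell import r
def world(d,cm,mask):
    v,u=np.nonzero(mask&(d>0)); z=d[v,u]
    P=np.c_[(u-cm['cx'])/cm['fx']*z,(v-cm['cy'])/cm['fy']*z,z]
    return (P-cm['t'])@cm['R']
def rect(P):
    return cv2.minAreaRect((P[:,:2]*1000).astype(np.float32))
def masks(p):
    h=cv2.cvtColor(p,cv2.COLOR_RGB2HSV);H,S,V=cv2.split(h)
    return dict(green=(H>50)&(H<75)&(S>150)&(V>70),yellow=(H>20)&(H<32)&(S>150)&(V>90),black=(V<30))
E
python3 - <<'E'
from h import *
for c in ['top','scene']:
    p=cv2.imread(f'pics/{c}0.png')[:,:,::-1].copy();d=np.load(f'{c}0.npy');cm=r.camera_model(c);m=masks(p)
    for k,box in (('green',(270,160,390,290) if c=='top' else (215,220,350,310)),('black',(390,195,510,295) if c=='top' else (150,210,270,285)),('yellow',(300,170,360,205) if c=='top' else (220,245,256,292)),('yellow',(300,250,360,280) if c=='top' else (300,222,335,265))):
        b=np.zeros(d.shape,bool);b[box[1]:box[3],box[0]:box[2]]=1
        P=world(d,cm,m[k]&b)
        print(c,k,len(P),np.median(P,0),P[:,2].min(),P[:,2].max())
        zz={'green':(.078,.094),'black':(0,.02),'yellow':(.095,.135)}[k]
        P=P[(P[:,2]>zz[0])&(P[:,2]<zz[1])]
        # use undistorted plane: trim
        if len(P)>10: print('   ',len(P),P.mean(0),rect(P))
p=cv2.imread('pics/top0.png')[160:300,270:520]
cv2.imwrite('pics/crop1.png',cv2.resize(p,None,fx=3,fy=3))
E
```

```text
top green 2366 [ 0.52154847 -0.01206646  0.08620566] 0.08200267777588423 0.09079934702224268
    2366 [ 0.52383952 -0.01152317  0.08621085] ((520.6307983398438, -11.512306213378906), (146.81893920898438, 127.67098999023438), 88.4816665649414)
top black 6187 [ 0.52981227 -0.23717792  0.00858054] 0.0026453955641835562 0.013873963181720048
    6187 [ 0.53076381 -0.23784391  0.00859084] ((534.462158203125, -238.56761169433594), (164.35568237304688, 185.8814239501953), 7.711287021636963)
top yellow 440 [ 0.5900976  -0.01298804  0.0934826 ] 0.08763531268040026 0.12684320154005857
    187 [ 0.59167183 -0.01323573  0.11195612] ((591.431396484375, -15.096494674682617), (46.250946044921875, 13.571258544921875), 72.20741271972656)
top yellow 308 [ 0.45632798 -0.0093478   0.09393144] 0.08477101734160165 0.12918846191998784
    144 [ 0.44708776 -0.00894906  0.11844019] ((453.5135192871094, -9.564142227172852), (45.151302337646484, 15.95616626739502), 89.1405029296875)
scene green 1654 [0.54314694 0.01453707 0.0854255 ] 0.08273020336537194 0.08891823199413534
    1654 [0.53189511 0.00445409 0.0854286 ] ((522.136474609375, -8.933036804199219), (153.7039031982422, 131.97300720214844), 88.37187957763672)
scene black 9 [ 0.46848528 -0.20495709  0.00691863] 0.0033271211849142794 0.009452352686649602
scene yellow 427 [ 0.59606707 -0.00311836  0.10343849] 0.00634014973880727 0.12577409357502767
    276 [ 0.59623835 -0.00673351  0.11251012] ((595.3419799804688, -11.92100715637207), (52.295169830322266, 4.990614414215088), 89.4583969116211)
scene yellow 540 [ 0.45129157 -0.0048321   0.09931412] 0.006978931249144853 0.12526674103334473
    310 [ 0.45063005 -0.00422222  0.11130859] ((449.50701904296875, -7.524208068847656), (50.1563720703125, 5.733450412750244), 88.27607727050781)
```

View pics/crop1.png

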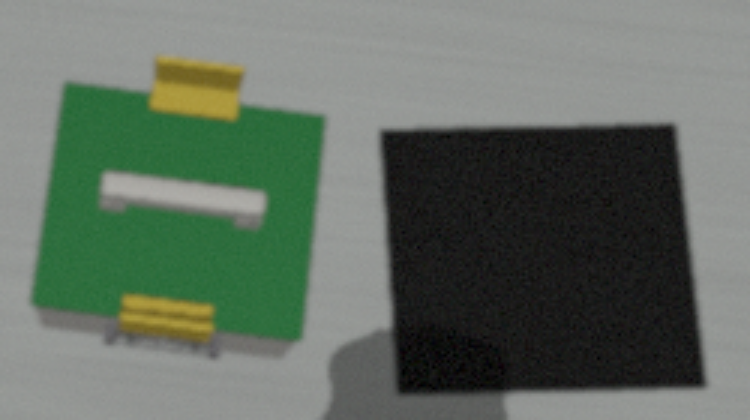

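The crop confirms it: green lid, white handle and two shut yellow clips. The pad is to its right. I'm writing a helper to work out the move numbers.

```bash
cat >> h.py <<'E'
from scipy.spatial.transform import Rotation as Ro
C=np.array([.5225,-.0095]);YAW=-1.6
PAD=np.array([.534,-.2386]);PYAW=7.7
def goal(xy,z,yaw,pos=None,rot=None):
    s=r.sense();p=s['tool_pos'] if pos is None else np.array(pos);R=s['eef_rot'] if rot is None else rot
    a=np.radians(yaw);c,n=np.cos(a),np.sin(a)
    T=np.array([[c,n,0],[n,-c,0],[0,0,-1.]])
    d=R.T@(np.r_[xy,z]-p)*1000
    rv=Ro.from_matrix(R.T@T).as_rotvec(degrees=True)
    print('t',round(s['clock'],2),'shift',d.round(1),'turn',rv.round(2),'pos',s['tool_pos'].round(4),'F',np.round(s['ft_force'],1),'w',round(s['width'],4))
def tote(x,y=0):
    a=np.radians(YAW);return C+np.array([np.cos(a)*x-np.sin(a)*y,np.sin(a)*x+np.cos(a)*y])
E
python3 -c "
from h import *
goal(tote(-.040),.19,YAW+90)"
```

```text
t 0.7 shift [ 468.7 -460.3   41.3] turn [ 1.000e-02  1.000e-02 -7.564e+01] pos [ 0.1271 -0.5608  0.2314] F [ 0.9 -0.7 -0.1] w 0.0859
```

Call:
play_rows(deltas=[469,-460,41,0,0,-75.6,-1,469,-460,41,0,0,-75.6,-1,469,-460,41,0,0,-75.6,-1,469,-460,41,0,0,-75.6,-1,469,-460,41,0,0,-75.6,-1,469,-460,41,0,0,-75.6,-1,469,-460,41,0,0,-75.6,-1,469,-460,41,0,0,-75.6,-1], grip_force=40)

```text
clock: 1.5
tool_pos: [0.3441, -0.2235, 0.2066]
eef_rot: [[0.142, 0.99, 0.001], [0.99, -0.142, -0.001], [-0.001, 0.001, -1.0]]
ft_force: [1.3, -0.6, -0.4]
width: -0.0003
```

```bash
python3 -c "
from h import *
goal(tote(-.040),.19,YAW+90)"
```

```text
t 1.5 shift [232.6 106.5  16.6] turn [ 0.06  0.04 -6.56] pos [ 0.3441 -0.2235  0.2066] F [ 1.3 -0.6 -0.4] w -0.0003
```

Call:
play_rows(deltas=[232,106,16,0,0,-6.5,-1,232,106,16,0,0,-6.5,-1,232,106,16,0,0,-6.5,-1,232,106,16,0,0,-6.5,-1,232,106,16,0,0,-6.5,-1,232,106,16,0,0,-6.5,-1,232,106,16,0,0,-6.5,-1,232,106,16,0,0,-6.5,-1])

```text
clock: 2.3
tool_pos: [0.4817, -0.0121, 0.1903]
eef_rot: [[0.035, 0.999, -0.001], [0.999, -0.035, -0.001], [-0.001, -0.001, -1.0]]
ft_force: [0.1, -0.5, 0.1]
width: 0.0003
```

Run:
```python
from h import *
goal(tote(-.040),.102,YAW+90)
cm=r.camera_model('wrist');p,d=r.grab_frame('wrist');cv2.imwrite('pics/w1.png',p[:,:,::-1])
p2,d2=r.grab_frame('top');cv2.imwrite('pics/t1.png',p2[:,:,::-1])
m=masks(p)
P=world(d,cm,m['yellow']);print(len(P))
for a in (P[P[:,0]<.52],P[P[:,0]>.52]):
    a=a[a[:,2]>.11]; 
    if len(a)>10: print(a.mean(0),np.percentile(a,[2,98],0),rect(a))
G=world(d,cm,m['green']); G=G[abs(G[:,2]-.086)<.006]
print(len(G)); print(rect(G), G.mean(0))
W=world(d,cm,np.ones(d.shape,bool));W=W[(W[:,2]>.112)&(W[:,2]<.13)&(abs(W[:,0]-.522)<.03)&(abs(W[:,1])<.08)]
if len(W)>20: print('handle',len(W),rect(W))
```

```text
t 2.3 shift [ 3.8  0.7 88.3] turn [-0.04  0.03 -0.41] pos [ 0.4817 -0.0121  0.1903] F [ 0.1 -0.5  0.1] w 0.0003
7010
[ 0.44853333 -0.00799543  0.12189197] [[ 0.44612204 -0.03300712  0.11064564]
 [ 0.45009924  0.01494876  0.12600627]] ((447.908203125, -9.610830307006836), (49.617767333984375, 3.8133723735809326), 88.75166320800781)
[ 0.59194044 -0.01204159  0.11994475] [[ 0.59045218 -0.03641491  0.11052708]
 [ 0.59479483  0.01110216  0.12568238]] ((592.9055786132812, -13.30299186706543), (49.90138626098633, 5.264894962310791), 88.95459747314453)
14962
((521.1952514648438, -11.637138366699219), (152.59072875976562, 132.5767059326172), 87.8862075805664) [0.54238769 0.00453166 0.08583069]
handle 3418 ((520.415771484375, -11.323371887207031), (89.37898254394531, 14.465559005737305), 88.44921112060547)
```

View pics/w1.png

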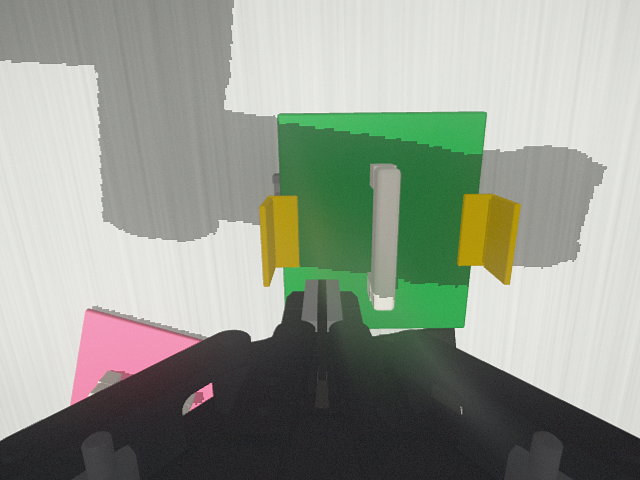

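The wrist view shows the near tab at (280,235), the far tab at (490,235) and the handle at (385,240). The shut fingers are between the near tab and the handle. I'm updating the tote centre to (0.5207, -0.0113) and descending.

```bash
sed -i 's/^C=.*/C=np.array([.5207,-.0113]);YAW=-1.5/' h.py; python3 -c "
from h import *
goal(tote(-.0390),.102,YAW+90)"
```

```text
t 2.4 shift [ 2.4 -0.  88.5] turn [-0.01  0.02 -0.61] pos [ 0.4817 -0.0127  0.1905] F [ 0.  -0.4 -0.3] w -0.0004
```

Call:
play_rows(deltas=[2,0,25,0,0,-0.6,-1,2,0,50,0,0,-0.6,-1,2,0,70,0,0,-0.6,-1,2,0,88,0,0,-0.6,-1,2,0,88,0,0,-0.6,-1,2,-8,88,0,0,-0.6,-1,2,-16,88,0,0,-0.6,-1,2,-22,88,0,0,-0.6,-1])

```text
clock: 3.2
tool_pos: [0.4606, -0.0091, 0.1036]
eef_rot: [[0.025, 1.0, 0.002], [1.0, -0.025, -0.001], [-0.001, 0.003, -1.0]]
ft_force: [2.1, -1.0, -1.1]
width: 0.0001
```

```bash
python3 -c "
from h import *
goal(tote(-.115),.102,YAW+90)"
```

```text
t 3.2 shift [ -0.5 -54.9   1.4] turn [0.14 0.04 0.09] pos [ 0.4606 -0.0091  0.1036] F [ 2.1 -1.  -1.1] w 0.0001
```

Call:
play_rows(deltas=[0,-10,1,0,0,0,-1,0,-20,1,0,0,0,-1,0,-30,1,0,0,0,-1,0,-40,1,0,0,0,-1,0,-50,1,0,0,0,-1,0,-58,1,0,0,0,-1,0,-58,1,0,0,0,-1,0,-58,1,0,0,0,-1])

```text
clock: 4.0
tool_pos: [0.4025, -0.0073, 0.1014]
eef_rot: [[0.024, 1.0, 0.0], [1.0, -0.024, -0.0], [-0.0, 0.0, -1.0]]
ft_force: [0.1, -0.1, -0.4]
width: 0.0006
```

Run:
```python
from h import *
goal(tote(.039),.15,YAW+90)
p,d=r.grab_frame('scene');cv2.imwrite('pics/s2.png',cv2.resize(p[200:340,180:380,::-1],None,fx=3,fy=3))
```

```text
t 4.0 shift [ -1.3 157.3 -48.5] turn [0.02 0.01 0.12] pos [ 0.4025 -0.0073  0.1014] F [ 0.1 -0.1 -0.4] w 0.0006
```

View pics/s2.png

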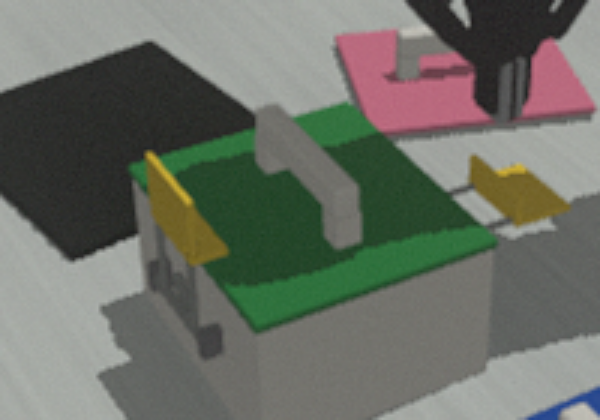

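The near clip is fully open, lying flat at crop (520,190). Next I'll go up and over the handle to the far side. The far tab's inner face is at about x=0.591.

Call:
play_rows(deltas=[0,0,-35,0,0,0,-1,-1,20,-60,0,0,0,-1,-1,60,-60,0,0,0,-1,-1,105,-60,0,0,0,-1,-1,145,-60,0,0,0,-1,-1,157,-60,0,0,0,-1,-1,157,-60,0,0,0,-1,-1,157,-60,0,0,0,-1])

```text
clock: 4.85
tool_pos: [0.5589, -0.0119, 0.1609]
eef_rot: [[0.024, 1.0, -0.001], [1.0, -0.024, 0.0], [0.0, -0.001, -1.0]]
ft_force: [-1.0, 0.7, 0.5]
width: -0.0
```

```bash
python3 -c "
from h import *
goal(tote(.039),.102,YAW+90)"
```

```text
t 4.85 shift [-0.4  0.9 58.9] turn [-0.08 -0.    0.13] pos [ 0.5589 -0.0119  0.1609] F [-1.   0.7  0.5] w -0.0
```

Call:
play_rows(deltas=[0,1,25,0,0,0,-1,0,1,45,0,0,0,-1,0,1,59,0,0,0,-1,0,1,59,0,0,0,-1,0,11,59,0,0,0,-1,0,20,59,0,0,0,-1,0,30,59,0,0,0,-1,0,40,59,0,0,0,-1])

```text
clock: 5.65
tool_pos: [0.6, -0.013, 0.1031]
eef_rot: [[0.024, 1.0, 0.0], [1.0, -0.024, -0.0], [-0.0, 0.0, -1.0]]
ft_force: [-0.3, 0.8, 0.2]
width: 0.0002
```

```bash
python3 -c "
from h import *
goal(tote(.115),.102,YAW+90)"
```

```text
t 5.65 shift [-0.4 35.7  1.1] turn [0.   0.02 0.12] pos [ 0.6    -0.013   0.1031] F [-0.3  0.8  0.2] w 0.0002
```

Call:
play_rows(deltas=[0,10,1,0,0,0,-1,0,20,1,0,0,0,-1,0,30,1,0,0,0,-1,0,39,1,0,0,0,-1,0,39,1,0,0,0,-1,0,39,1,0,0,0,-1,0,39,-20,0,0,0,-1,0,39,-50,0,0,0,-1])

```text
clock: 6.45
tool_pos: [0.6363, -0.0137, 0.151]
eef_rot: [[0.024, 1.0, -0.005], [1.0, -0.024, 0.0], [0.0, -0.005, -1.0]]
ft_force: [1.5, -0.2, 0.5]
width: 0.0002
```

Run:
```python
from h import *
goal(tote(0),.16,YAW+90)
p,d=r.grab_frame('scene');cv2.imwrite('pics/s3.png',cv2.resize(p[200:340,180:380,::-1],None,fx=3,fy=3))
```

```text
t 6.45 shift [  -0.4 -115.7   -8.5] turn [-0.28 -0.02  0.12] pos [ 0.6363 -0.0137  0.151 ] F [ 1.5 -0.2  0.5] w 0.0002
```

View pics/s3.png

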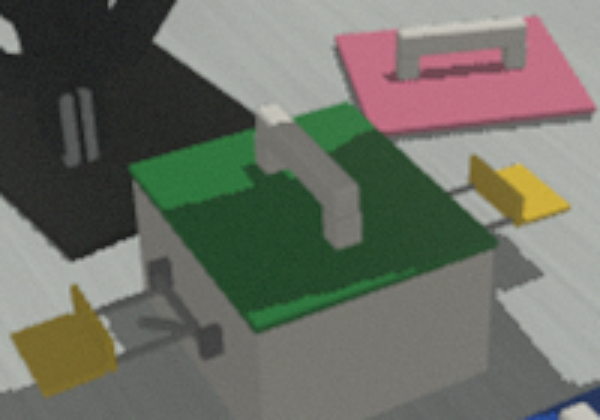

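Both clips are flat open, at crop (520,190) and (70,345). Next I'll centre over the handle with the gripper open and re-measure.

Call:
play_rows(deltas=[0,-30,-25,0,0,0,1,0,-70,-25,0,0,0,1,0,-105,-25,0,0,0,1,0,-116,-25,0,0,0,1,0,-116,-25,0,0,0,1,0,-116,-25,0,0,0,1,0,-116,-25,0,0,0,1,0,-116,-25,0,0,0,1])

```text
clock: 7.3
tool_pos: [0.5237, -0.0112, 0.1773]
eef_rot: [[0.024, 1.0, 0.001], [1.0, -0.024, -0.0], [-0.0, 0.001, -1.0]]
ft_force: [-0.2, -1.2, -0.2]
width: 0.0853
```

Run:
```python
from h import *
goal(tote(0),.094,YAW+90)
cm=r.camera_model('wrist');p,d=r.grab_frame('wrist');cv2.imwrite('pics/w4.png',p[:,:,::-1])
W=world(d,cm,p.min(2)>60);W=W[(W[:,2]>.114)&(W[:,2]<.126)&(abs(W[:,0]-.522)<.03)&(abs(W[:,1])<.08)]
print('handle',len(W),rect(W),W.mean(0),W[:,1].min(),W[:,1].max())
# pad with top camera again
p,d=r.grab_frame('top');cv2.imwrite('pics/t4.png',p[:,:,::-1]);cm=r.camera_model('top')
b=np.zeros(d.shape,bool);b[190:300,385:515]=1
P=world(d,cm,(p.max(2)<40)&b);P=P[P[:,2]<.02];print('pad',len(P),rect(P))
```

```text
t 7.3 shift [-0.1 -3.  83.3] turn [0.04 0.01 0.12] pos [ 0.5237 -0.0112  0.1773] F [-0.2 -1.2 -0.2] w 0.0853
handle 3608 ((520.4324951171875, -11.237594604492188), (89.44570922851562, 13.946718215942383), 88.63621520996094) [ 0.52054239 -0.00853927  0.11948077] -0.05602735079285361 0.03354974167207224
pad 1976 ((538.8943481445312, -265.080078125), (162.59913635253906, 129.4792938232422), 7.16398811340332)
```

View pics/w4.png

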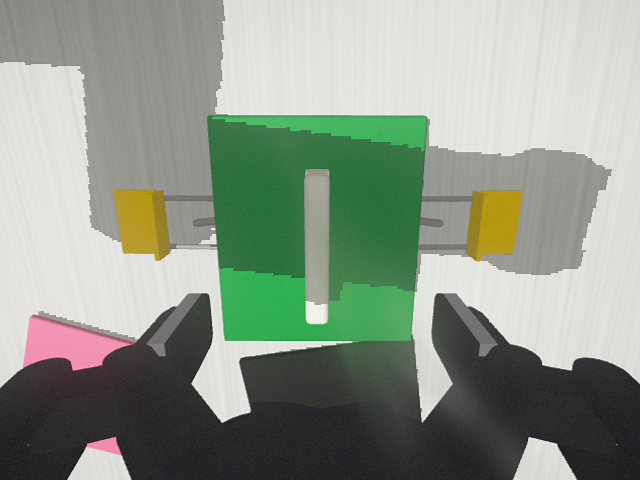

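View pics/t4.png

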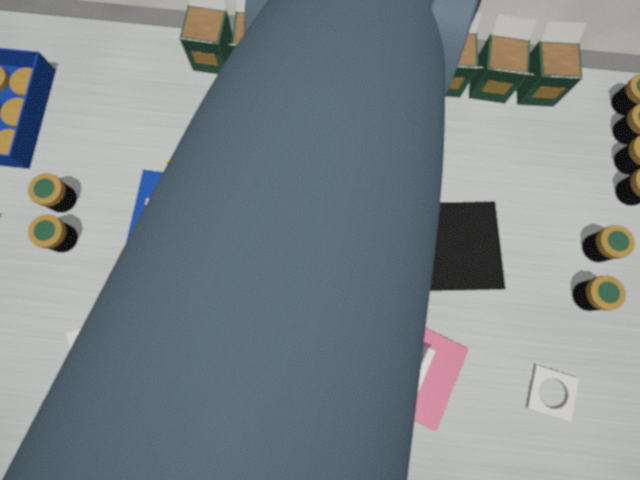

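The handle is at (0.5204, -0.0112), matching the earlier estimate. Descend, then close.

Call:
play_rows(deltas=[0,-3,20,0,0,0,1,0,-3,45,0,0,0,1,0,-3,65,0,0,0,1,0,-3,78,0,0,0,1,0,-3,83,0,0,0,1,0,-3,83,0,0,0,1,0,-3,83,0,0,0,-1,0,-3,83,0,0,0,-1], grip_force=50)

```text
clock: 8.2
tool_pos: [0.5203, -0.0112, 0.0953]
eef_rot: [[0.024, 1.0, 0.002], [1.0, -0.024, -0.0], [-0.0, 0.002, -1.0]]
ft_force: [0.3, -0.9, 0.1]
width: 0.0589
```

Call:
play_rows(deltas=[0,0,0,0,0,0,-1,0,0,0,0,0,0,-1,0,0,0,0,0,0,-1,0,0,0,0,0,0,-1,0,0,0,0,0,0,-1,0,0,-5,0,0,0,-1,0,0,-12,0,0,0,-1,0,0,-20,0,0,0,-1])

```text
clock: 9.0
tool_pos: [0.5187, -0.011, 0.1144]
eef_rot: [[0.024, 1.0, -0.002], [1.0, -0.024, 0.0], [0.0, -0.002, -1.0]]
ft_force: [-0.2, -0.4, -2.0]
width: 0.0132
```

Run:
```python
from h import *
goal(tote(0),.18,YAW+90)
cm=r.camera_model('wrist');p,d=r.grab_frame('wrist');cv2.imwrite('pics/w5.png',p[:,:,::-1])
p,d=r.grab_frame('scene');cv2.imwrite('pics/s5.png',cv2.resize(p[180:340,150:400,::-1],None,fx=3,fy=3))
```

```text
t 9.0 shift [ -0.3   1.9 -65.6] turn [-0.09 -0.    0.12] pos [ 0.5187 -0.011   0.1144] F [-0.2 -0.4 -2. ] w 0.0132
```

View pics/s5.png

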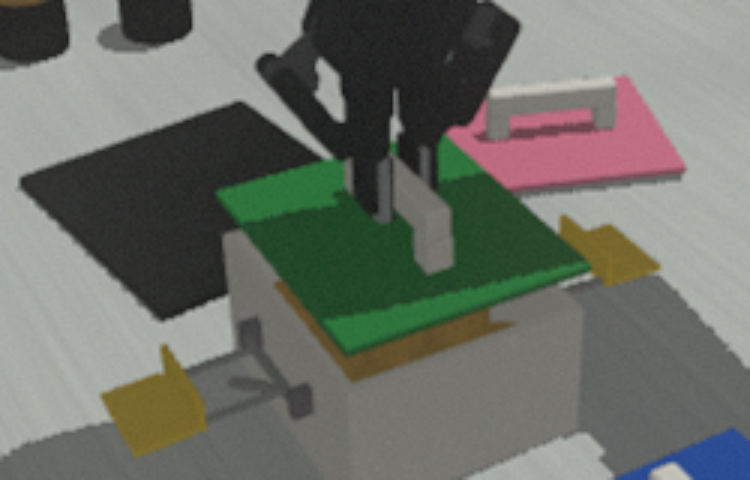

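The lid is held level and is off the tote, with -2 N at the wrist. I'll raise it and carry it over.

Call:
play_rows(deltas=[0,2,-15,0,0,0,-1,0,2,-35,0,0,0,-1,0,2,-50,0,0,0,-1,-20,3,-56,0,0,0,-1,-45,4,-56,0,0,0,-1,-75,6,-56,0,0,0,-1,-105,8,-56,0,0,-2,-1,-130,9,-56,0,0,-4,-1])

```text
clock: 9.9
tool_pos: [0.5252, -0.1427, 0.1703]
eef_rot: [[-0.047, 0.999, 0.0], [0.999, 0.047, -0.0], [-0.0, 0.0, -1.0]]
ft_force: [0.5, -0.1, -1.2]
width: 0.0127
```

```bash
python3 -c "
from h import *
goal(PAD,.12,PYAW+90)"
```

```text
t 9.9 shift [-96.2   4.3  50.4] turn [ 0.    0.02 -5.03] pos [ 0.5252 -0.1427  0.1703] F [ 0.5 -0.1 -1.2] w 0.0127
```

Run:
```python
from h import *
p=cv2.imread('pics/top0.png')[:,:,::-1].copy();cm=r.camera_model('top')
for th in (25,32,40,50,60):
    m=((p.max(2)<th)*255).astype(np.uint8);m[:195]=0;m[300:]=0;m[:,:385]=0;m[:,515:]=0
    # plane z=.008 via synthetic depth
    v,u=np.nonzero(m); ray=np.c_[(u-cm['cx'])/cm['fx'],(v-cm['cy'])/cm['fy'],np.ones(len(u))]@cm['R']
    o=-cm['R'].T@cm['t']; W=o+ray*((.008-o[2])/ray[:,2])[:,None]
    print(th,len(u),rect(W))
```

```text
25 2803 ((534.5225219726562, -238.34783935546875), (163.65682983398438, 183.83099365234375), 7.525158405303955)
32 7270 ((534.7471923828125, -238.56822204589844), (164.74200439453125, 184.63845825195312), 7.591804027557373)
40 8433 ((534.685546875, -238.591796875), (165.78460693359375, 185.70249938964844), 7.485008239746094)
50 8552 ((534.7553100585938, -238.4237060546875), (166.5241241455078, 187.17520141601562), 7.52639627456665)
60 8632 ((534.5070190429688, -238.46726989746094), (167.8746795654297, 187.73399353027344), 7.526717185974121)
```

Call:
play_rows(deltas=[-25,1,0,0,0,-1.5,-1,-50,2,10,0,0,-3,-1,-75,4,25,0,0,-5,-1,-96,5,40,0,0,-5,-1,-96,5,50,0,0,-5,-1,-96,5,50,0,0,-5,-1,-96,5,50,0,0,-5,-1,-96,5,50,0,0,-5,-1])

```text
clock: 10.7
tool_pos: [0.535, -0.2362, 0.1212]
eef_rot: [[-0.134, 0.991, 0.001], [0.991, 0.134, -0.0], [-0.0, 0.001, -1.0]]
ft_force: [0.3, -0.0, -1.2]
width: 0.0132
```

```bash
sed -i 's/^PAD=.*/PAD=np.array([.5346,-.2385]);PYAW=7.5/' h.py
python3 - <<'E'
from h import *
goal(PAD,.026,PYAW+90)
p,d=r.grab_frame('wrist');cv2.imwrite('pics/w6.png',p[:,:,::-1]);cm=r.camera_model('wrist')
m=masks(p)['green'];G=world(d,cm,m);print(len(G),rect(G),G.mean(0)); A=np.c_[G[:,:2],np.ones(len(G))];k=np.linalg.lstsq(A,G[:,2],rcond=None)[0];print('tilt deg',np.degrees(k[:2]),'top z at pad',k@np.r_[PAD,1])
E
```

```text
t 10.7 shift [-2.2 -0.8 95.2] turn [0.05 0.03 0.18] pos [ 0.535  -0.2362  0.1212] F [ 0.3 -0.  -1.2] w 0.0132
51605 ((534.0695190429688, -228.93603515625), (132.86741638183594, 137.8798828125), 7.762869358062744) [ 0.52736046 -0.20245557  0.1122372 ]
tilt deg [-0.01644185 -0.15124865] top z at pad 0.11233027485415689
```

View pics/w6.png

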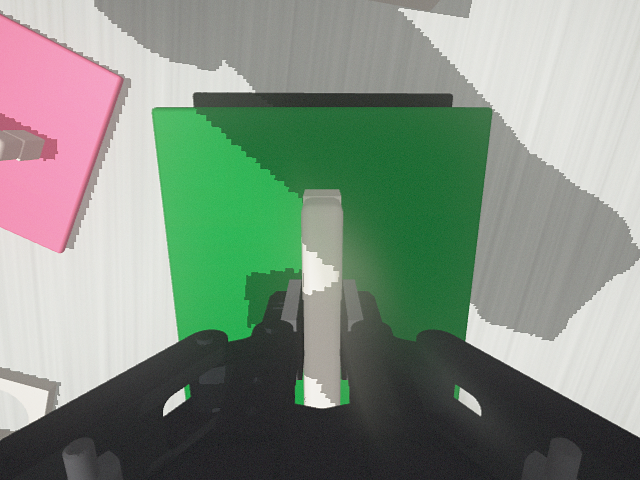

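Call:
play_rows(deltas=[-2,-1,20,0,0,0,-1,-2,-1,45,0,0,0,-1,-2,-1,65,0,0,0,-1,-2,-1,78,0,0,0,-1,-2,-1,86,0,0,0,-1,-2,-1,90,0,0,0,-1,-2,-1,92,0,0,0,-1,-2,-1,92,0,0,0,-1])

```text
clock: 11.55
tool_pos: [0.5344, -0.2393, 0.0289]
eef_rot: [[-0.133, 0.991, 0.001], [0.991, 0.133, -0.001], [-0.001, 0.001, -1.0]]
ft_force: [-0.0, -0.1, -0.8]
width: 0.0133
```

Run:
```python
from h import *
goal(PAD,.0272,PYAW+90)
p,d=r.grab_frame('wrist');cm=r.camera_model('wrist')
m=masks(p)['green'];G=world(d,cm,m);print(rect(G),np.median(G[:,2]))
```

```text
t 11.55 shift [0.7 0.3 1.7] turn [0.05 0.04 0.12] pos [ 0.5344 -0.2393  0.0289] F [-0.  -0.1 -0.8] w 0.0133
((535.4483032226562, -231.78436279296875), (138.43350219726562, 138.182861328125), 7.590271472930908) 0.019972075786215734
```

2 mm above the pad. I'll lower gently until it touches.

Call:
play_rows(deltas=[0,0,0.5,0,0,0,-1,0,0,1,0,0,0,-1,0,0,1.5,0,0,0,-1,0,0,2,0,0,0,-1,0,0,2,0,0,0,-1,0,0,2,0,0,0,-1,0,0,2,0,0,0,-1,0,0,2,0,0,0,-1])

```text
clock: 12.4
tool_pos: [0.534, -0.2391, 0.0269]
eef_rot: [[-0.133, 0.991, 0.0], [0.991, 0.133, -0.0], [-0.0, 0.0, -1.0]]
ft_force: [-1.1, 0.9, 4.5]
width: 0.0131
```

Contact at +4.5 N. Open and retract straight up.

Call:
play_rows(deltas=[0,0,0,0,0,0,0,0,0,0,0,0,0,0,0,0,0,0,0,0,0.5,0,0,0,0,0,0,0.5,0,0,0,0,0,0,0.5,0,0,0,0,0,0,0.5,0,0,-10,0,0,0,0.5,0,0,-30,0,0,0,0.5])

```text
clock: 13.2
tool_pos: [0.5325, -0.2382, 0.0557]
eef_rot: [[-0.133, 0.991, -0.003], [0.991, 0.133, 0.002], [0.002, -0.003, -1.0]]
ft_force: [-0.5, -0.6, 0.0]
width: 0.0642
```

Call:
play_rows(deltas=[0,0,-40,0,0,0,0.5,0,0,-80,0,0,0,0.5,0,0,-120,0,0,0,0.5,-40,0,-150,0,0,0,0.5,-80,-20,-150,0,0,0,0.5,-120,-40,-150,0,0,0,0.5,-160,-60,-150,0,0,0,0.5,-200,-80,-150,0,0,0,0.5])

```text
clock: 14.0
tool_pos: [0.4805, -0.4494, 0.2075]
eef_rot: [[-0.133, 0.991, 0.001], [0.991, 0.133, -0.001], [-0.001, 0.001, -1.0]]
ft_force: [0.5, -0.2, 0.1]
width: 0.0641
```

Run:
```python
from h import *
s=r.sense();print(s['clock'],s['tool_pos'],s['ft_force'])
p,d=r.grab_frame('scene');cv2.imwrite('pics/s7.png',p[:,:,::-1])
p,d=r.grab_frame('top');cv2.imwrite('pics/t7.png',p[:,:,::-1]);cm=r.camera_model('top')
G=world(d,cm,masks(p)['green']);G=G[abs(G[:,2]-.018)<.007];G=G[(G[:,1]<-.1)&(G[:,0]<.65)];print(len(G),rect(G))
```

```text
14.0 [ 0.48047555 -0.44940299  0.20752472] [ 0.52349664 -0.22391211  0.05291184]
1799 ((535.2352294921875, -237.61599731445312), (131.8095245361328, 151.88925170898438), 7.883910655975342)
```

View pics/s7.png

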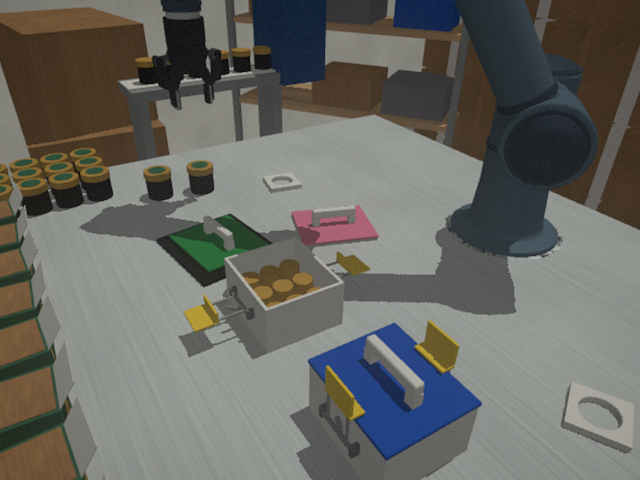

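View pics/t7.png

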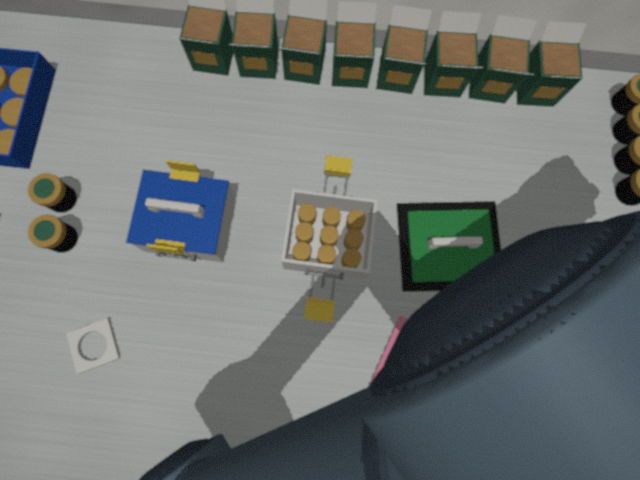

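The lid lies handle up on the pad at top pixel (452,245), about 1 mm from the pad centre. Both clips are open, the blue tote is untouched, and the arm is clear. Handing in.

```bash
python3 -c "
from workcell import r
print(r.close_job())"
```

```text
the job is handed in; nothing more can be done
None
```

I flipped both yellow clips of the green tote fully open, then lifted the green lid by its handle. I set it down handle up in the middle of the black pad and handed the job in at about 14 s of the 59 s allowed.

- **Lid position:** the last top-camera picture puts the lid centre at (0.535, -0.238) m, about 1 mm from the pad centre I measured. It is turned to match the pad to within 0.5°.
- **Set-down:** I released the lid only after it touched the pad, with about 4.5 N at the wrist.
- **Clips and blue tote:** in the last pictures both green clips lie flat open and the blue-lidded tote still has its lid on and clips shut.
- **Arm:** it ended at 0.21 m height, to the side of the pad, touching nothing.
- **Disagreements:** the networks also marked the pink lid as a green lid; I ruled that out by colour. The top and wrist cameras differed by at most 2 mm. No check failed.

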